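# Take the hanging gear basket off its swing stand

### The arm

A 7-joint arm with a two-finger parallel gripper is mounted at the origin on the work surface. World frame = base frame: x ahead of the robot, y to its left, z up, the work surface at z = 0. Lengths are in mm, angles in rad, forces in N, time in s.
With the tool pointing down it reaches from about 425 to 925 mm from the base axis. Payload 6.8 kg.
Tool frame: the origin (TCP) lies at the very end of the fingers, on their centre line; the grasp point (between the pads) lies 19 mm behind it; z points along the fingers, y is the direction in which the jaws open and shut (so a half turn about z gives the same grasp; the last joint's range is limited). The gripper opens to 88 mm and grips with 3 to 60 N. Pads are 20 mm wide; open, the fingers measure 115 mm over their backs; the gripper's body (75 mm by 178 mm) begins 61 mm behind the grasp point.
Start: joints at [-1.384, 0.477, 0.022, 1.555, -0.011, 1.109, -0.083], TCP at [196.116, 645.899, 222.664] pointing down, gripper open.
Joint ranges: [-2.96, 2.96], [-0.34, 2.1], [-1.41, 1.46], [0.24, 2.44], [-1.37, 4.51], [0.17, 1.92], [-2.96, 2.96]. Speed limits (rad/s): [2.39, 2.39, 3.14, 3.14, 3.14, 3.14, 3.14].

### API

Orientations are given as a rotation vector (axis times angle).
In Python, from cell import bot gives the robot as it stands.
- The arm moves only by the shell command python3 -m creep 'ROWS'. ROWS is JSON, one flat list of numbers, 5 for each row, row after row: the finger opening in cm, from 0 to 8.78, then the shift along the tool's x, y, z in cm, then the turn about the tool's z in degrees. In form: [gripper, tx, ty, tz, roll, gripper, tx, ty, tz, roll, ...]. A call has 1 to 12 rows; each row shifts and turns the commanded pose from where the row before left it, along the tool's axes as they then stand; what a row does not reach is not made up. A row lasts 1/12 s, in which the tool goes at most 41.7 mm and 7.16 degrees, less where a joint would pass 70% of its speed; a pose out of reach is approached as far as the arm can. A call with a gripper value outside its range is refused whole. The fingers move at their own pace and stop on an object; the grip force is fixed at half the most. Time passes only in rows, so rows that do not move let the fingers close. It gives the time, the measured TCP pose, the force and the opening at its end, in the units of the state.
- bot.observe(): the state, without advancing time (a new reading comes with each control period).
- bot.snapshot(name): name is "side" or "top"; returns a dict with "pixels" (480x640x3 uint8, red, green, blue), "camera_matrix" (3x3 intrinsics, pixels), "rvec" (rotation vector, rad) and "tvec" (3), from world to camera coordinates, as OpenCV has them. Camera axes: x right, y down, z forward; pixel columns grow to the right and rows downward; lengths in mm; the calibration is good to about 2 mm. A picture is of the moment at which its call begins. There is no depth.
- bot.sign_off(): hands the job in, once; it reports no verdict.
The state is a dict: "time_s": time; "joint_pos": joint angles; "qvel": joint speeds; "joint_torque": joint torques, N m; "eef_pos": TCP position; "ee_rot": TCP orientation; "wrist_force": force on the tool from outside, world axes, zero at the start; "torque": the same for the moment, N m; "grip_width": opening from 0.0 (shut) to 1.0 (fully open).
Only numpy, scipy, OpenCV 4.12 (cv2) and the standard library are available. Lean on these libraries where they do the work, as an engineer would, in place of code of your own. Each camera call takes 0.05 s, during which the arm holds its last target.

### The job

Swing the catch with the brass knob fully aside (about a quarter turn) and leave it open, then lift the hanging basket by its bar straight up out of the two open slots, level all the way, without letting it swing, tip or catch hard on the stand. Set it down gently so that it stands flat inside the shallow steel tray with both ice-screw caps still in it, let go, and leave the nut tool and the belay device where they lie.

Things in the scene. Friction and masses are not known exactly. Their poses are not given: they have to be found in the camera images.
- stand: Dark steel swing stand, fixed; origin on the shelf midway between two uprights, z up. Base 110 (x) x 215 (y) x 10 mm. Uprights at y = -71 and +71 mm: 12 mm thick, 60 mm wide (x), 112 mm tall. A 16 mm round post at y = +100 mm carries the catch. Yaw within 20 degrees; stand and tray may swap sides. The basket hangs in it, x and y parallel to the stand's.
- slot_line (a point): Fixed point midway between the bottoms of the uprights' two slots, at z = 90 mm above the shelf. Each slot is open at the top, 16 mm wide (stand x), 22 mm deep, centred on the stand's x = 0. The basket's pins lie in them.
- catch_pivot (a point): Fixed point on the catch's vertical pivot axis: 100 mm from the stand's origin along its +y, at z = 114 mm (the underside of the catch).
- catch (a joint): Flat steel swivel catch (z = 114 to 120 mm), limits -0.3 to 1.6 rad. Near 0 (starts within 0.2) its arm lies along the stand's y over the +y slot and keeps the pin from rising. Growing values turn it clockwise from above: the knob towards the stand's +x, the arm towards -x. Clear of the pin from 0.8 rad. Light friction (about 1 N at the knob) keeps it where it is left; no spring.
- catch_knob (a point): Centre of the upright round knurled brass knob on the catch's tail: 18 mm diameter, 34 mm tall (z = 120 to 154 mm), this point at z = 137 mm, 32 mm from the pivot axis (on the stand's +y side when the catch reads 0).
- basket: Open aluminium basket, 0.3 to 0.5 kg; origin at the centre of its underside, 35 mm above the shelf at the start. Box 88 (x) x 108 (y) x 70 mm, 4 mm walls and floor. It swings about two pins along y at z = 60 mm; centre of mass about 20 mm lower. Raised 25 mm the pins leave the slots; raised 95 mm its underside clears uprights and catch (knob: 125 mm).
- basket_pins (a point): Point on the pin line, midway between the pins, 60 mm above the basket's underside. Steel pins 10 mm in diameter stick out of both y ends, each with an 18 mm collar at 54 to 61 mm and a 16 mm head at 82 to 87 mm from this point, 174 mm overall.
- basket_bar (a point): Middle of the basket's fixed handle bar, 120 mm above its underside (155 mm above the shelf while it hangs). Flat-sided bar along the basket's y: 12 mm wide (x), 14 mm tall, 100 mm long, on 18 mm wide straps at y = -52 and +52 mm. The middle is free on both sides.
- cap1: Orange plastic ice-screw cap, a cylinder 24 mm in diameter and 80 mm long along its y, lying in the basket. Origin on its surface (the lowest line at the start), midway along its length.
- cap2: The other ice-screw cap, the same as cap1, beside it in the basket.
- tray: Shallow square steel tray, 190 x 190 mm, rim 14 mm tall, walls and floor 4 mm, fixed; origin at the centre of its underside, on the shelf; yaw within 23 degrees. The basket fits in at any yaw when near the centre.
- nut_tool: Flat pewter-grey aluminium nut tool, 200 mm long (x) x 22 x 5 mm, lying on the shelf between the stand and the tray; not to be moved. Origin under its middle.
- belay: Steel belay device, 56 x 50 x 26 mm with a wire loop, lying on the shelf beyond the nut tool, on the side away from the robot; not to be moved. Origin under its middle.
Things that resemble listed ones, but are neither listed nor needed, are in the scene too. What is shaped like the basket but blue, orange or red is not meant.

How it is judged (in metres and radians):
On the way, in this order (a step that is already met when the one before it is completed fails the run):
1. the catch is swung aside while the basket still hangs in its slots (value of joint catch above 0.85 rad and z of basket in the frame of stand below 0.045 m), for 0.2 s.
2. the basket is raised clear of the slots, level (z of basket in the frame of stand above 0.075 m and angle between basket's own z axis and vertical below 0.25 rad), for 0.2 s.
At the end, for the whole second after the job is handed in: Catch open (over 0.8 rad); basket flat on the tray floor (underside within 8 mm of the tray's, centre within 50 mm of the tray's along both tray axes, tilt under 0.06 rad), at rest, both caps inside it; nut tool and belay device within 30 mm of where they lay (value of joint catch above 0.8 rad and x of basket in the frame of tray between -0.05 and 0.05 m and y of basket in the frame of tray between -0.05 and 0.05 m and z of basket in the frame of tray between 0 and 0.008 m and angle between basket's own z axis and vertical below 0.06 rad and linear speed of basket below 0.02 m/s and x of cap1 in the frame of basket between -0.05 and 0.05 m and y of cap1 in the frame of basket between -0.06 and 0.06 m and z of cap1 in the frame of basket between -0.01 and 0.06 m and x of cap2 in the frame of basket between -0.05 and 0.05 m and y of cap2 in the frame of basket between -0.06 and 0.06 m and z of cap2 in the frame of basket between -0.01 and 0.06 m); the robot touches nothing.
It fails at once if the basket swings or tips by more than 0.4 rad (23 degrees) (angle between basket's own z axis and vertical above 0.4 rad).
It fails at once if the basket catches on the stand or the catch, or is pressed into it, with more than 30 N (contact force between basket and stand above 30 N).
It fails at once if the basket is dropped or pressed on the tray with more than 60 N (contact force between basket and tray above 60 N).
It fails at once if the nut tool is moved more than 30 mm (distance of nut_tool from where it was at the start of the episode above 0.03 m).
It fails at once if the belay device is moved more than 30 mm (distance of belay from where it was at the start of the episode above 0.03 m).
It also fails if it takes over 59 s, if anything falls off the work surface, if the arm or the gripper's body presses on something with over 40 N, if the wrist force passes 120 N, or if a joint passes its speed limit or range.

## Working session

There is one attempt and no reset: what is moved stays moved. The work goes in short steps, Python scripts to look and compute and a shell command to move; the robot and the scene stay as the last step left them, time stands still between calls to the robot, and variables do not carry over. Pictures are saved under pics/ and viewed, and the job is handed in when it is done.

```bash
ls; mkdir -p pics; cat > h.py <<'E'
import numpy as np,cv2
from cell import bot
def snap(n,f):
    s=bot.snapshot(n); cv2.imwrite(f'pics/{f}.png',s['pixels'][:,:,::-1]); np.savez(f'pics/{f}.npz',K=s['camera_matrix'],r=s['rvec'],t=s['tvec']); return s
def cam(f):
    d=np.load(f'pics/{f}.npz'); K=np.array(d['K'],float);R=cv2.Rodrigues(np.array(d['r'],float))[0];t=np.array(d['t'],float).ravel(); return K,R,t
def atz(f,uv,z):
    K,R,t=cam(f); d=R.T@np.linalg.inv(K)@np.array([*uv,1.]); c=-R.T@t; return c+d*(z-c[2])/d[2]
def tri(f1,a,f2,b):
    P=[]
    for f in(f1,f2):
        K,R,t=cam(f); P.append(K@np.c_[R,t])
    X=cv2.triangulatePoints(P[0],P[1],np.array(a,float).reshape(2,1),np.array(b,float).reshape(2,1)).ravel(); return X[:3]/X[3]
def proj(f,X):
    K,R,t=cam(f); p=K@(R@np.array(X,float)+t); return p[:2]/p[2]
def crop(f,x,y,w,h,k,o):
    im=cv2.imread(f'pics/{f}.png')[y:y+h,x:x+w]; cv2.imwrite(f'pics/{o}.png',cv2.resize(im,None,fx=k,fy=k,interpolation=cv2.INTER_CUBIC))
E
python3 -c "
from h import *
snap('side','s0');snap('top','t0')
for f in('s0','t0'):
  K,R,t=cam(f);print(K,(-R.T@t),R)
print(bot.observe())"
```

```text
pics
[[518.08880885   0.         313.78771799]
 [  0.         518.08880885 243.27609846]
 [  0.           0.           1.        ]] [ 110.59801329 -605.12530632  784.81715286] [[ 0.87099477 -0.49118188  0.01041472]
 [-0.31711225 -0.57826208 -0.75169994]
 [ 0.37524383  0.65142408 -0.65942304]]
[[603.24173283   0.         320.92058588]
 [  0.         603.24173283 226.38019035]
 [  0.           0.           1.        ]] [ 444.67299844   98.82974018 1128.10390531] [[-0.01296041 -0.99971223  0.02018622]
 [-0.99866608  0.01193248 -0.05023616]
 [ 0.04998083 -0.02081038 -0.99853335]]
{'time_s': 0.1, 'joint_pos': array([-1.38407603,  0.4777212 ,  0.02238244,  1.55630163, -0.01149626,
        1.10926732, -0.08312317]), 'qvel': array([ 0.00135101, -0.002299  , -0.00093855, -0.00067378,  0.00017869,
       -0.00075686,  0.00204488]), 'joint_torque': array([ 4.58095150e-03, -5.84098899e+01,  1.54028323e+00, -2.73318046e+01,
       -5.41473320e-02,  1.31022619e-02,  3.21337188e-05]), 'eef_pos': array([196.01842898, 645.37886783, 221.79869728]), 'ee_rot': array([-4.61469372e-01, -3.10741675e+00,  2.45952727e-03]), 'wrist_force': array([ 0.21978328, -0.30500616,  0.1663112 ]), 'torque': array([-0.00857833,  0.04492285, -0.0181377 ]), 'grip_width': 0.9984935593220888}
```

View pics/s0.png

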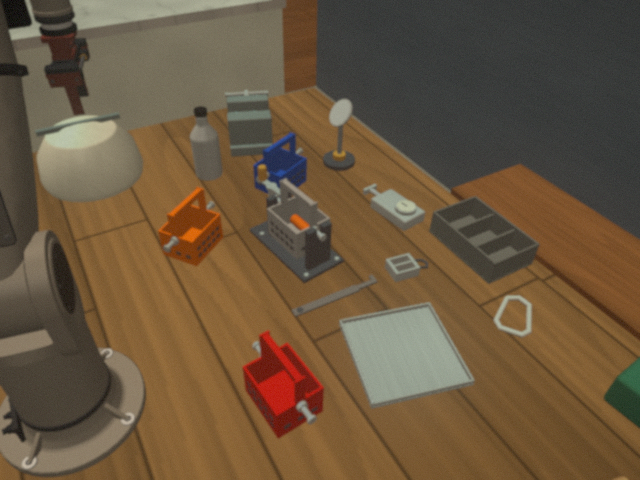

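View pics/t0.png

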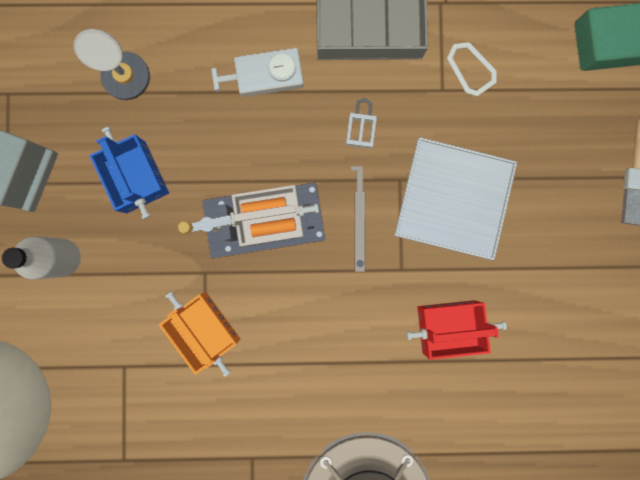

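```bash
python3 -c "
from h import *
crop('s0',230,140,130,150,5,'s0c');crop('t0',160,170,180,100,4,'t0c');crop('t0',340,90,190,190,4,'t0d')
print(proj('t0',[196,646,222]),proj('s0',[196,646,222]))"
```

```text
[-63.9672927  432.07360669] [ 81.57508515 103.99677955]
```

View pics/s0c.png

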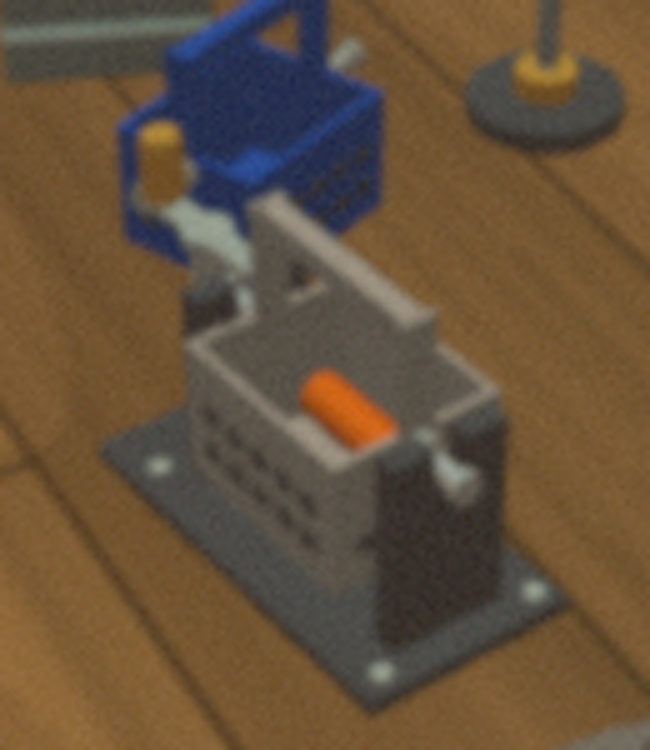

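View pics/t0c.png

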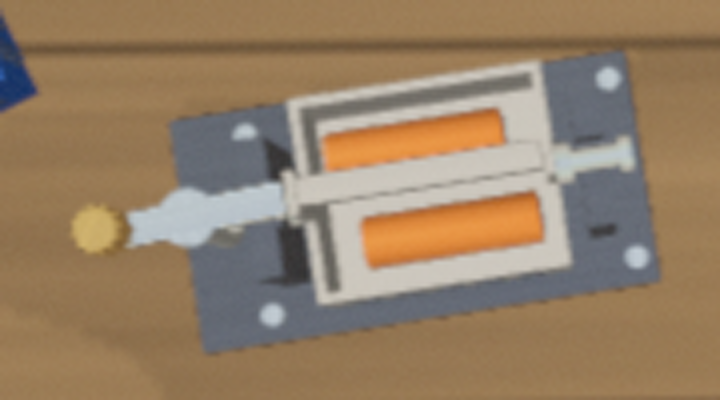

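View pics/t0d.png

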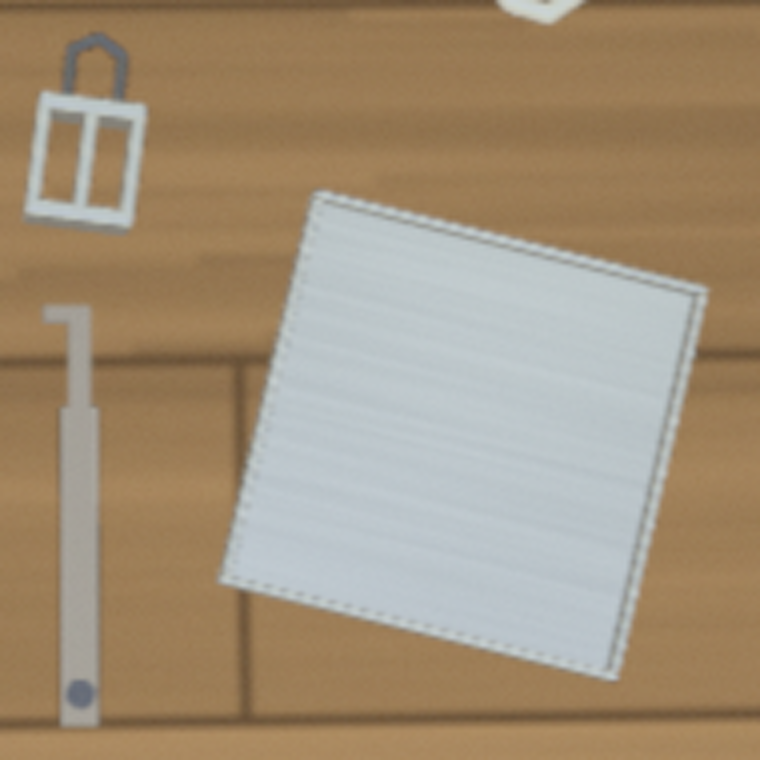

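```bash
cat > m.py <<'E'
from h import *
T=lambda u,v:(160+u/4,170+v/4); S=lambda u,v:(230+u/5,140+v/5)
c=[atz('t0',T(*p),10) for p in [(172,120),(625,52),(660,282),(207,352)]]
print('base',np.round(c,1).tolist(),'ctr',np.mean(c,0),[np.linalg.norm(c[i]-c[(i+1)%4]) for i in range(4)])
yax=(c[0]+c[3]-c[1]-c[2]); print('yaw',np.degrees(np.arctan2(-yax[0],yax[1])))
print('knobtop',tri('t0',T(98,227),'s0',S(160,130)))
a=tri('t0',T(295,192),'s0',S(267,200));b=tri('t0',T(550,157),'s0',S(424,320));print('bar',a,b,(a+b)/2,np.degrees(np.arctan2(-(a-b)[0],(a-b)[1])))
D=lambda u,v:(340+u/4,90+v/4)
c=[atz('t0',D(*p),14) for p in [(316,190),(708,290),(616,680),(220,582)]];print('tray',np.round(c,1).tolist(),np.mean(c,0),[np.linalg.norm(c[i]-c[(i+1)%4]) for i in range(4)])
for n,p in dict(pivot=(187,217),).items(): print(n,atz('t0',T(*p),120))
s=[(395,360-0)]
for p in [(340,325),(430,305),(470,382),(372,403)]: print('tray side',atz('s0',p,14))
for p,z in [(((80,693)),5),((68,310),5)]: print('nut',atz('t0',D(*p),z))
print('belay',atz('t0',D(85,160),13))
E
python3 m.py
```

```text
base [[552.2, 293.4, 10.0], [581.6, 83.2, 10.0], [474.3, 68.3, 10.0], [444.7, 277.7, 10.0]] ctr [513.20400557 180.64849467  10.        ] [np.float64(212.2984452650117), np.float64(108.33191496545335), np.float64(211.47941209665956), np.float64(108.68433043669019)]
yaw 8.021566702303994
knobtop [495.4666201  297.8106642  155.55438662]
bar [508.23329491 217.99614212 161.95467983] [523.04902672 114.94737856 161.04858266] [515.64116082 166.47176034 161.50163125] 8.181576525653005
tray [[664.6, -109.9, 14.0], [615.8, -293.0, 14.0], [434.2, -244.7, 14.0], [481.9, -61.4, 14.0]] [ 549.10502766 -177.27640466   14.        ] [np.float64(189.48667472416062), np.float64(187.9253049198913), np.float64(189.37941977250895), np.float64(189.05655598052095)]
pivot [500.96424635 268.18026462 120.        ]
tray side [476.72740804 -74.34901615  14.        ]
tray side [ 660.6862162  -117.47716292   14.        ]
tray side [ 607.62000878 -291.88598243   14.        ]
tray side [ 435.67976023 -243.13474631   14.        ]
nut [431.3157095    3.56844613   5.        ]
nut [610.66968161   6.29566828   5.        ]
belay [679.91418629  -2.12472505  13.        ]
```

```bash
cat >> h.py <<'E'
def go(x,y,z,xang=None,o=None):
    "print tool-frame delta in cm and roll"
    o=o or bot.observe(); R=cv2.Rodrigues(np.array(o['ee_rot'],float))[0]; d=np.array([x,y,z])-o['eef_pos']
    a=np.degrees(np.arctan2(R[1,0],R[0,0]))
    print('t',o['time_s'],'tcp',np.round(o['eef_pos'],1),'xang %.1f'%a,'F',np.round(o['wrist_force'],1),'grip',o['grip_width'],'tilt',np.round(R[:,2],3))
    print('delta tool cm',np.round(R.T@d/10,2),'roll',None if xang is None else round(-((xang-a+180)%360-180),1))
E
python3 -c "
from h import *
print(tri('t0',(13,258),'s0',(201,112)),atz('t0',(62,258),0),atz('s0',(207,175),0))
print('dome',tri('t0',(-5,410),'s0',(90,165)))
n=np.array([.87,-.48]);k=np.array([495.5,297.8]);print(k-30*n)
go(469,312,222,151)
go(469,312,300,151)
print(bot.observe()['joint_pos'])
crop('s0',0,0,240,220,3,'s0e')
"
```

```text
[450.18239208 557.74820777 179.8882638 ] [448.24451591 555.6284919    0.        ] [441.96953668 551.32693988   0.        ]
dome [180.02020775 647.59809959  56.10395043]
[469.4 312.2]
t 0.1 tcp [196.  645.4 221.8] xang 163.1 F [ 0.2 -0.3  0.2] grip 0.9984935593220888 tilt [-0.    -0.002 -1.   ]
delta tool cm [-3.581e+01 -2.397e+01  2.000e-02] roll 12.1
t 0.1 tcp [196.  645.4 221.8] xang 163.1 F [ 0.2 -0.3  0.2] grip 0.9984935593220888 tilt [-0.    -0.002 -1.   ]
delta tool cm [-35.81 -23.98  -7.78] roll 12.1
[-1.38407603  0.4777212   0.02238244  1.55630163 -0.01149626  1.10926732
 -0.08312317]
```

View pics/s0e.png

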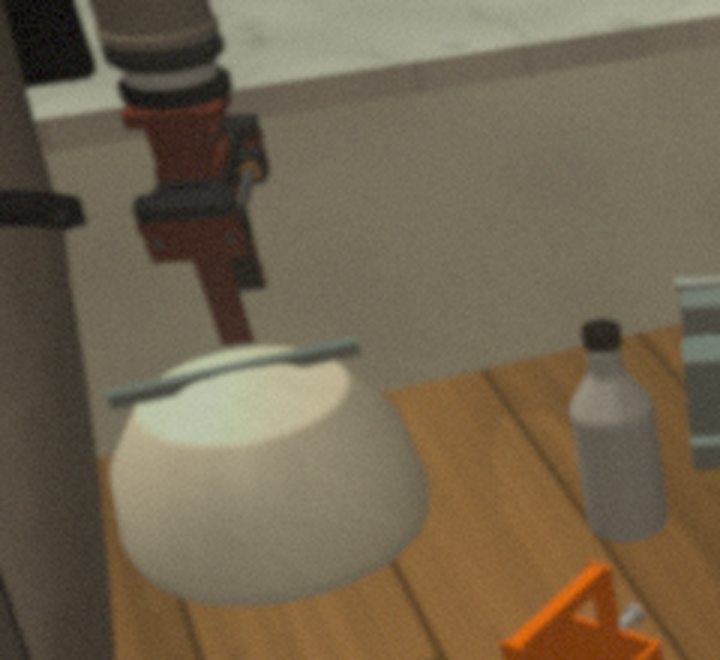

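```bash
python3 -m creep '[0,0,0,-2,0, 0,0,0,-3,0, 0,-2,-1.3,-1.5,0, 0,-3,-2,-0.5,0, 0,-3.3,-2.2,0,0, 0,-3.3,-2.2,0,0, 0,-3.3,-2.2,0,0, 0,-3.3,-2.2,0,0, 0,-3.3,-2.2,0,0, 0,-3.3,-2.2,0,0, 0,-3.3,-2.2,0,0, 0,-3,-2,0,0]'; python3 -c "
from h import *
go(469,312,200,151);print(bot.observe()['joint_pos'])"
```

```text
time_s: 1.1
eef_pos: [434.7, 355.0, 292.5]
ee_rot: [-0.463, -3.107, 0.001]
wrist_force: [1.2, 0.2, -0.2]
grip_width: 0.129
t 1.1 tcp [434.7 355.  292.5] xang 163.0 F [ 1.2  0.2 -0.2] grip 0.1286825908982664 tilt [-0. -0. -1.]
delta tool cm [-4.53 -3.1   9.25] roll 12.0
[-0.94220783  0.22790024  0.17548618  1.75570999 -0.04272046  1.16214442
  0.52078936]
```

```bash
python3 -m creep '[0,-1.5,-1,1,0, 0,-2,-1.5,2,0, 0,-0.9,-0.5,2,0, 0,0,0,2,6, 0,0,0,1,6, 0,0,0,0,0, 0,0,0,0,0]'; python3 -c "
from h import *
go(469,312,128,151);snap('side','s1');snap('top','t1');crop('t1',100,150,200,120,4,'t1c');crop('s1',200,60,160,200,3,'s1c')"
```

```text
time_s: 1.68
eef_pos: [466.5, 315.8, 212.2]
ee_rot: [-0.779, -3.043, 0.002]
wrist_force: [-0.2, -0.1, 0.0]
grip_width: 0.004
t 1.6833 tcp [466.5 315.8 212.2] xang 151.3 F [-0.2 -0.1  0. ] grip 0.003926574527808458 tilt [-0.001 -0.001 -1.   ]
delta tool cm [-0.4  -0.2   8.42] roll 0.3
```

View pics/t1c.png

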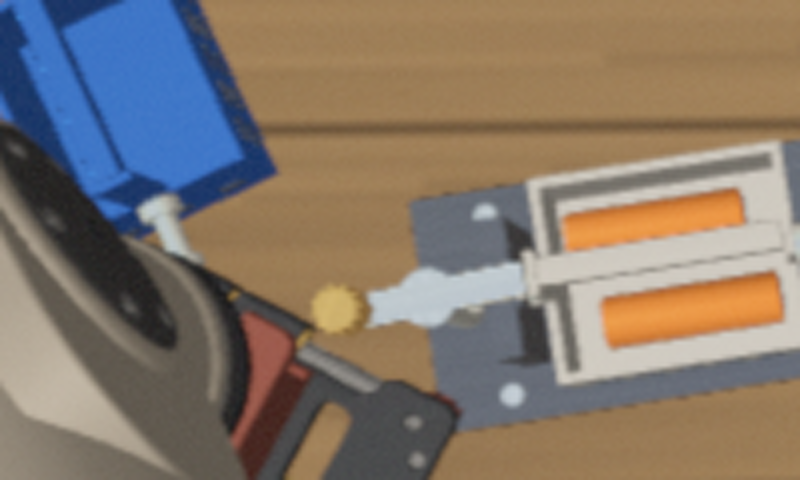

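View pics/s1c.png

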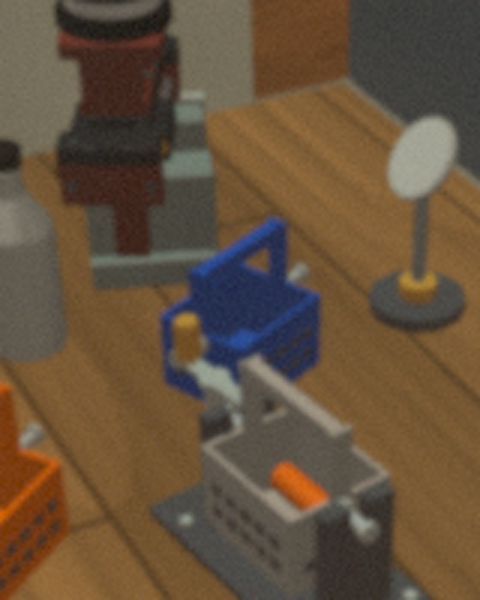

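```bash
python3 -m creep '[0,0,0,2.5,0, 0,0,0,3,0, 0,0,0,2.4,0, 0,0,0,0.5,0, 0,-0.4,-0.2,0,0, 0,-0.4,0,0,0, 0,-0.4,0,0,0, 0,0,0,0,0]'; python3 -c "
from h import *
go(469,312,128,151);snap('side','s2');snap('top','t2');crop('t2',100,150,200,120,4,'t2c');crop('s2',200,60,160,200,3,'s2c')"
```

```text
time_s: 2.45
eef_pos: [478.3, 309.0, 130.6]
ee_rot: [0.784, 3.04, 0.005]
wrist_force: [0.3, 0.7, 0.4]
grip_width: 0.003
t 2.45 tcp [478.3 309.  130.6] xang 151.1 F [0.3 0.7 0.4] grip 0.0029067819661653263 tilt [ 0.003  0.003 -1.   ]
delta tool cm [ 0.96 -0.19  0.26] roll 0.1
```

View pics/t2c.png

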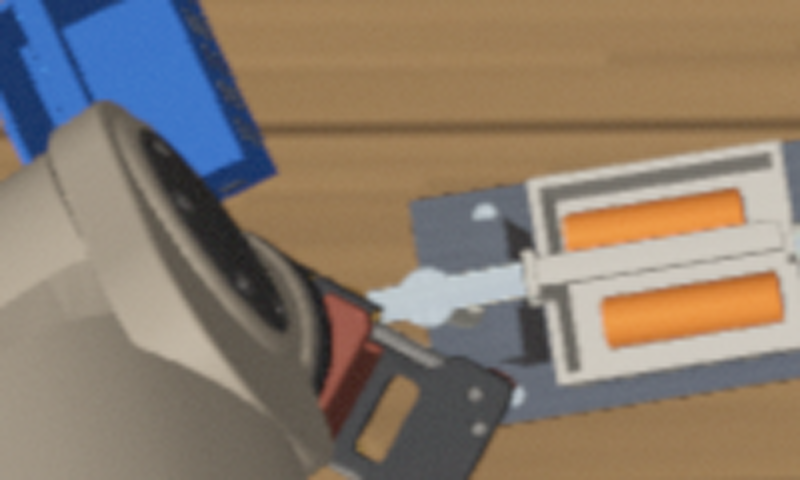

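View pics/s2c.png

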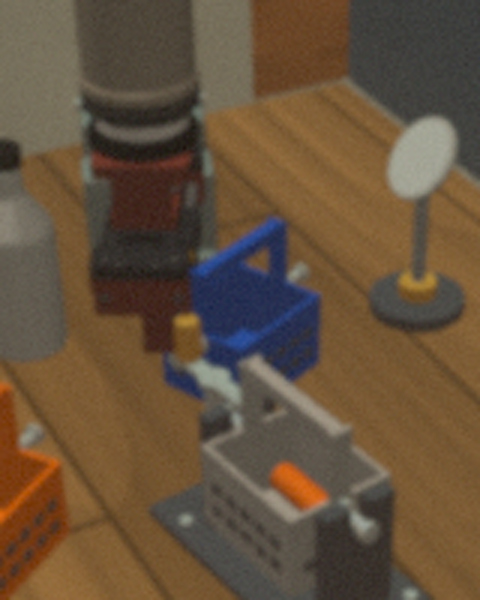

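```bash
python3 -m creep '[0,-0.23,0.16,0,0, 0,-0.23,0.16,0,0, 0,-0.25,0.12,0,0, 0,-0.25,0.12,0,0, 0,-0.27,0.07,0,0, 0,-0.27,0.07,0,0, 0,-0.28,0.03,0,0, 0,-0.28,0.02,0,0, 0,-0.28,-0.02,0,0, 0,-0.28,-0.03,0,0, 0,0,0,0,0]'; python3 -c "
from h import *
go(469,312,128,151);snap('side','s3');snap('top','t3');crop('t3',100,150,200,120,4,'t3c');crop('s3',200,60,160,200,3,'s3c')"
```

```text
time_s: 3.47
eef_pos: [503.5, 300.7, 128.5]
ee_rot: [0.786, 3.041, -0.001]
wrist_force: [-0.4, -0.9, 0.6]
grip_width: 0.002
t 3.4667 tcp [503.5 300.7 128.5] xang 151.0 F [-0.4 -0.9  0.6] grip 0.0024335056721110607 tilt [ 0.    -0.001 -1.   ]
delta tool cm [ 3.57 -0.68  0.05] roll 0.0
```

View pics/s3c.png

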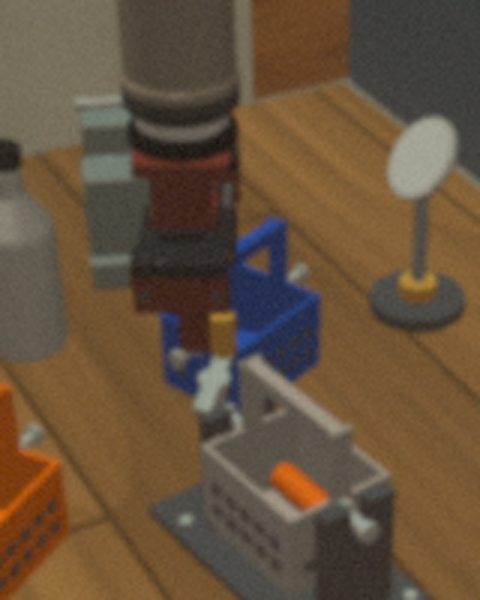

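View pics/t3c.png

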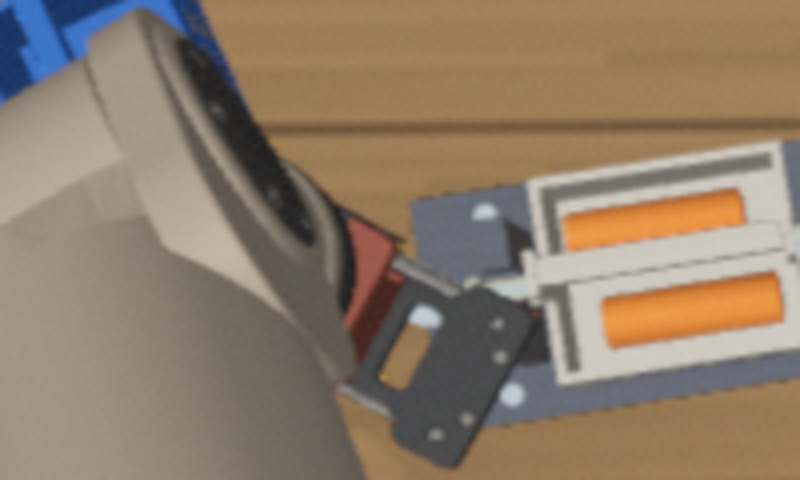

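```bash
python3 -m creep '[0,-0.27,-0.05,0,0, 0,-0.27,-0.07,0,0, 0,-0.26,-0.1,0,0, 0,-0.25,-0.12,0,0, 0,-0.24,-0.14,0,0, 0,-0.23,-0.16,0,0, 0,-0.22,-0.18,0,0, 0,-0.2,-0.2,0,0, 0,0,0,0,0]'; python3 -c "
from h import *
go(469,312,128,151);snap('side','s4');crop('s4',200,60,160,200,3,'s4c')"
```

```text
time_s: 4.32
eef_pos: [515.2, 282.6, 128.7]
ee_rot: [0.785, 3.042, -0.001]
wrist_force: [0.8, -0.2, -0.2]
grip_width: 0.006
t 4.3167 tcp [515.2 282.6 128.7] xang 151.1 F [ 0.8 -0.2 -0.2] grip 0.006460213356566527 tilt [ 0.    -0.001 -1.   ]
delta tool cm [5.46 0.34 0.06] roll 0.1
```

View pics/s4c.png

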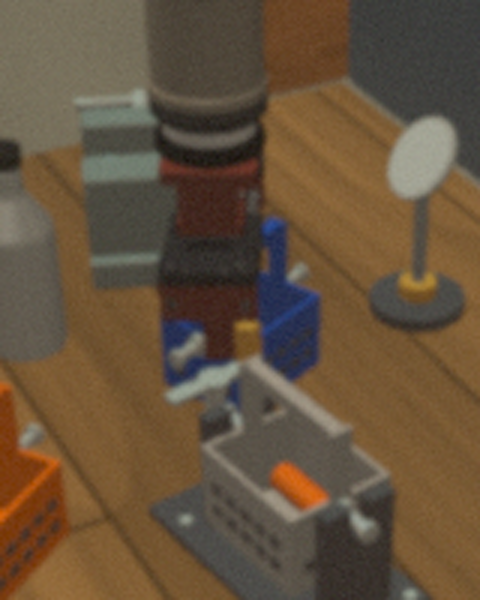

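```bash
python3 -m creep '[0,0.5,0.2,0,0, 0,1,0.3,0,0, 0,0,0,-2,0, 0,0,0,-3,0, 5,0,0,-3,7, 5,0,0,-2,7, 5,0,0,0,7, 5,0,0,0,7, 5,0,0,0,7, 5,0,0,0,7, 5,0,0,0,7, 5,0,0,0,4]'; python3 -c "
from h import *
snap('top','t5');snap('side','s5');crop('t5',100,150,200,120,4,'t5c');crop('s5',230,90,130,150,5,'s5c')
go(515.6,166.5,210,98.1)"
```

```text
time_s: 5.37
eef_pos: [503.2, 296.2, 228.6]
ee_rot: [-2.064, -2.368, 0.0]
wrist_force: [-0.6, -0.3, -0.4]
grip_width: 0.555
t 5.4667 tcp [503.2 296.2 228.5] xang 98.1 F [0.5 0.7 0.3] grip 0.5690050228898779 tilt [-0. -0. -1.]
delta tool cm [-13.01  -0.61   1.85] roll 0.0
```

View pics/s5c.png

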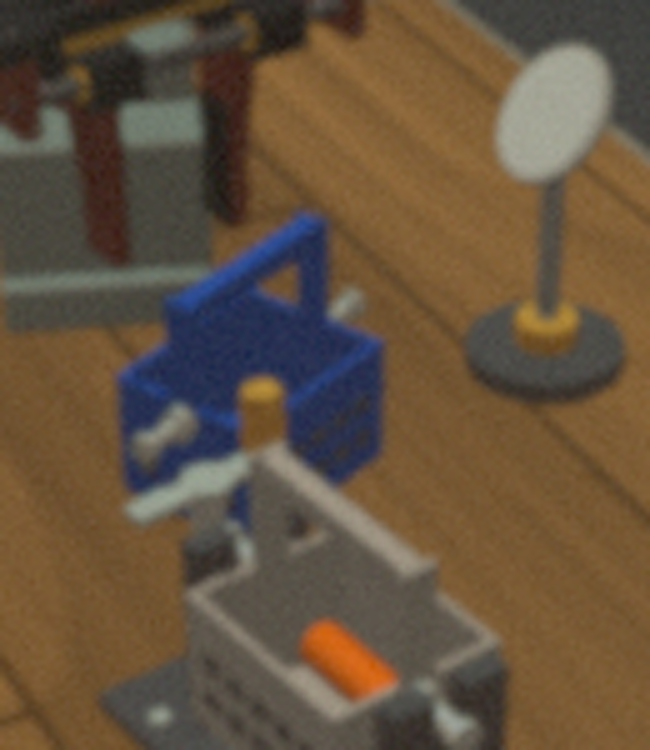

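View pics/t5c.png

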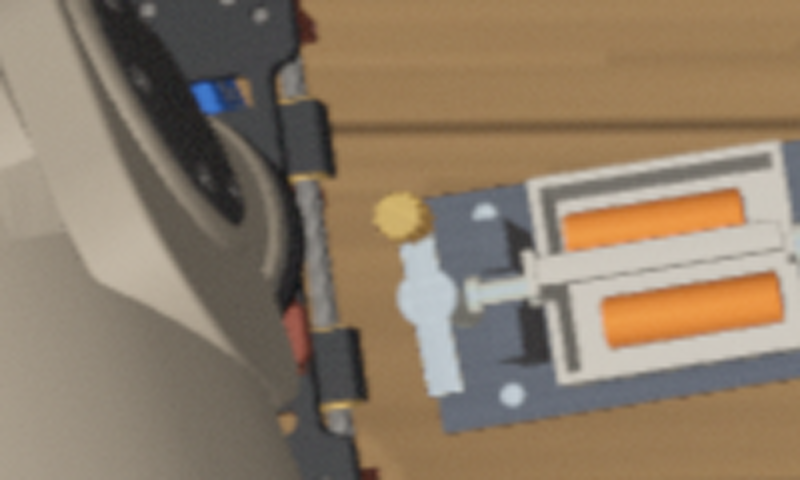

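```bash
python3 -m creep '[5,-1.5,0,0,0, 5,-2.5,-0.1,0,0, 5,-3,-0.2,0,0, 5,-3,-0.2,0,0, 5,-2,-0.1,0,0, 5,-1,0,0.8,0, 5,0,0,1,0, 5,0,0,0,0]'; python3 -c "
from h import *
a=atz('t5',(100+530/4,150+270.5/4),162);b=atz('t5',(100+784/4,150+235/4),162);print(a,b,(a+b)/2)
snap('side','s6');crop('s6',230,90,130,150,5,'s6c');snap('top','t6');crop('t6',130,120,220,160,3.5,'t6c')
go(515.6,166.5,136,98.1)"
```

```text
time_s: 6.13
eef_pos: [515.1, 165.6, 208.4]
ee_rot: [-2.057, -2.372, 0.004]
wrist_force: [-0.0, 0.5, 0.1]
grip_width: 0.572
[508.74897894 220.03157482 162.        ] [521.83649139 118.32814404 162.        ] [515.29273517 169.17985943 162.        ]
t 6.2333 tcp [515.7 167.2 209.7] xang 98.3 F [-0.5 -0.1  0.1] grip 0.5726675519869159 tilt [-0.002 -0.    -1.   ]
delta tool cm [-0.06 -0.01  7.37] roll 0.2
```

View pics/s6c.png

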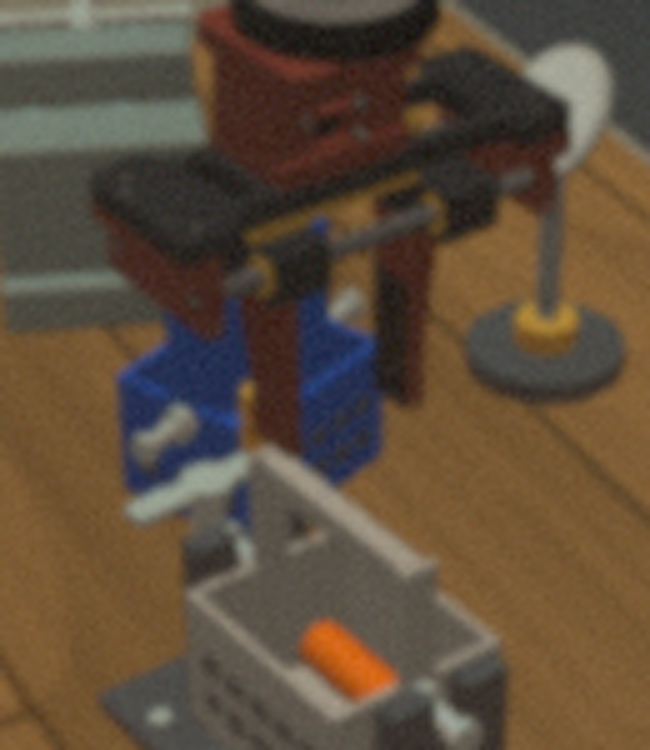

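View pics/t6c.png

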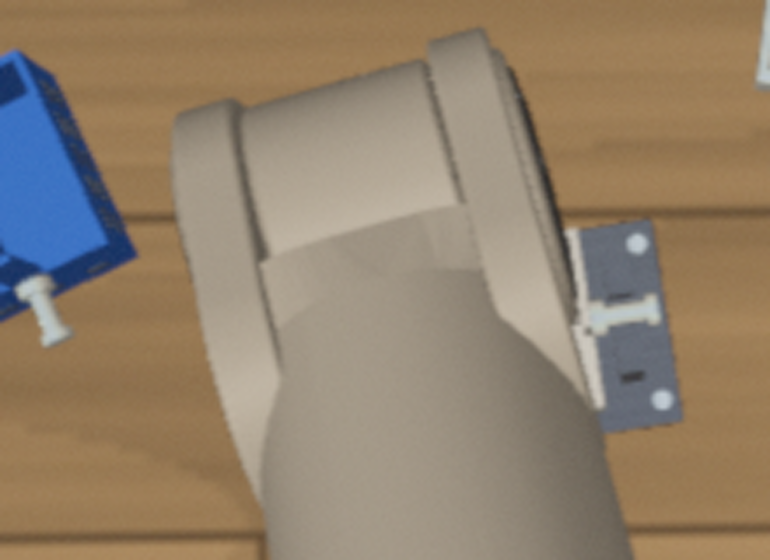

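```bash
python3 -m creep '[5,0,0,1,0, 5,0,0,1.5,0, 5,0,0,1.5,0, 5,0,0,1.5,0, 5,0,0,1,0, 5,0,0,0.8,0, 5,0,0,0,0, 5,0,0,0,0]'; python3 -c "
from h import *
snap('side','s7');crop('s7',230,110,130,150,5,'s7c')
go(515.4,167,136,98.1)"
```

```text
time_s: 6.9
eef_pos: [516.5, 166.0, 137.5]
ee_rot: [-2.058, -2.373, 0.001]
wrist_force: [-0.5, -0.7, -0.5]
grip_width: 0.57
t 6.95 tcp [516.9 165.9 138. ] xang 98.1 F [-0.5  0.4  0.8] grip 0.5692547604830774 tilt [ 0.001  0.    -1.   ]
delta tool cm [ 0.13 -0.13  0.2 ] roll 0.0
```

View pics/s7c.png

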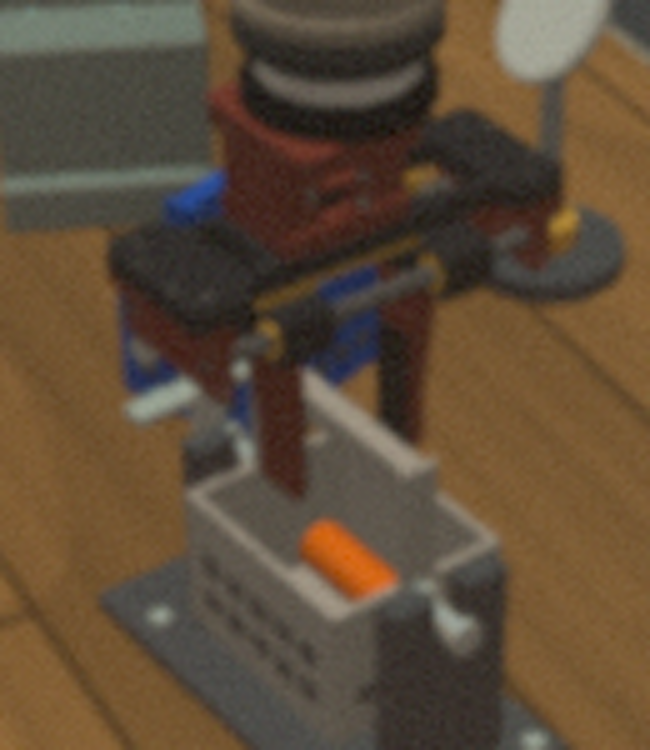

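```bash
python3 -c "
from h import *
f=lambda X:np.round((proj('s7',X)-[230,110])*5)
u=np.array([.99,.14,0]);c=np.array([516.5,166.5,137])
print(f([515.4,167,162]),f([508.7,219,162]),f([522,115,162]),f(c-31*u),f(c+31*u))"
```

```text
[338. 407.] [267. 348.] [414. 469.] [281. 483.] [401. 430.]
```

```bash
python3 -m creep '[3.5,0,-0.1,0.1,0, 2.5,0,0,0,0, 1.9,0,0,0,0, 1.9,0,0,0,0, 1.9,0,0,0,0, 1.6,0,0,0,0,1.4,0,0,0,0,1.2,0,0,0,0]';python3 -m creep '[0.8,0,0,0,0, 0,0,0,0,0, 0,0,0,0,0, 0,0,0,0,0]'; python3 -c "
from h import *
snap('side','s8');crop('s8',230,110,130,150,5,'s8c')
go(515.4,167,136,98.1)"
```

```text
time_s: 7.62
eef_pos: [515.6, 165.5, 136.7]
ee_rot: [2.059, 2.373, 0.0]
wrist_force: [1.9, 0.1, -0.7]
grip_width: 0.141
time_s: 7.95
eef_pos: [515.9, 165.6, 136.7]
ee_rot: [2.059, 2.373, 0.001]
wrist_force: [2.4, 1.3, -1.4]
grip_width: 0.137
t 8.0 tcp [515.9 165.6 136.7] xang 98.1 F [ 2.1  1.2 -1. ] grip 0.135164682408003 tilt [ 0.001  0.    -1.   ]
delta tool cm [ 0.15 -0.03  0.07] roll 0.0
```

View pics/s8c.png

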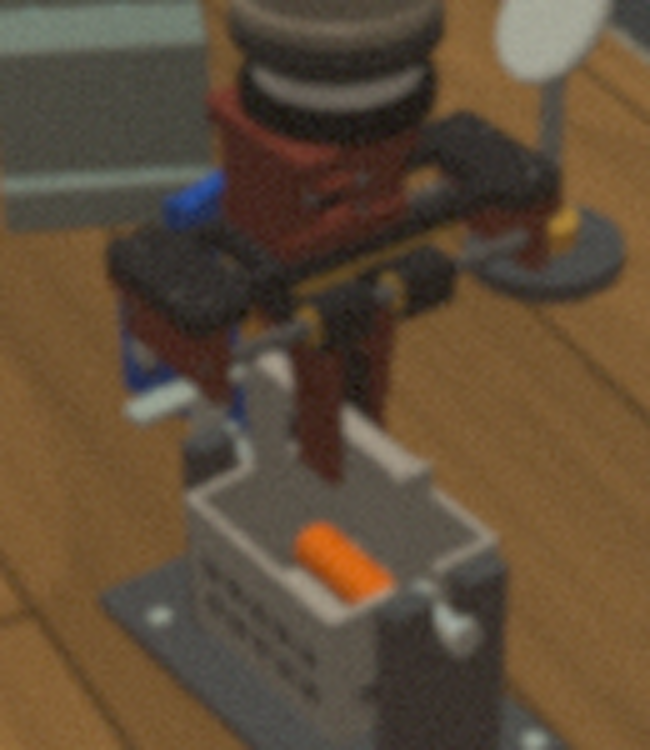

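```bash
python3 -m creep '[0,0,0,-0.1,0, 0,0,0,-0.2,0, 0,0,0,-0.3,0, 0,0,0,-0.3,0, 0,0,0,-0.3,0, 0,0,0,-0.2,0, 0,0,0,0,0]'; python3 -c "
from h import *
snap('side','s9');crop('s9',230,110,130,150,5,'s9c')
go(515.4,167,136,98.1)"
```

```text
time_s: 8.58
eef_pos: [515.7, 165.6, 151.2]
ee_rot: [2.059, 2.373, 0.001]
wrist_force: [0.2, 0.1, -6.1]
grip_width: 0.134
t 8.6333 tcp [515.6 165.6 150.9] xang 98.1 F [-0.2 -0.2 -4.8] grip 0.13205445199849522 tilt [ 0.  0. -1.]
delta tool cm [ 0.14 -0.    1.49] roll 0.0
```

View pics/s9c.png

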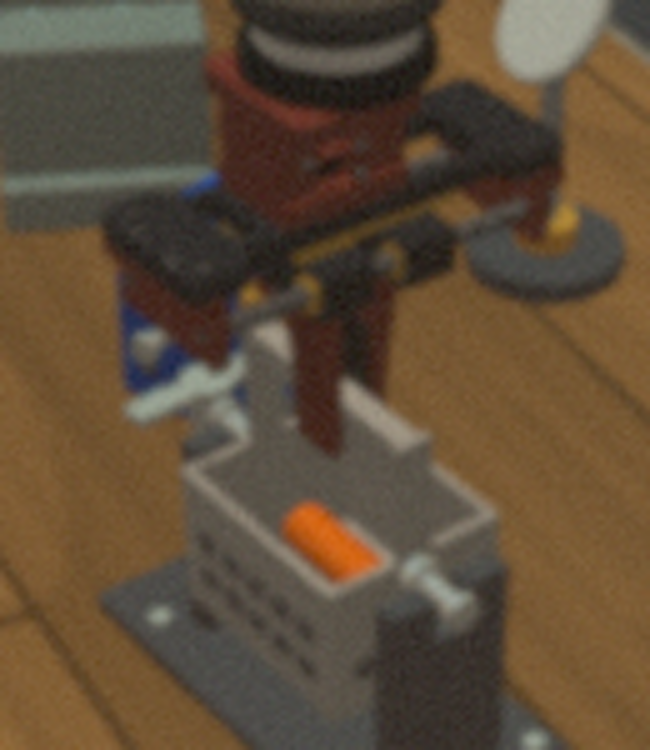

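```bash
python3 -m creep '[0,0,0,-0.2,0, 0,0,0,-0.4,0, 0,0,0,-0.6,0, 0,0,0,-0.8,0, 0,0,0,-1,0, 0,0,0,-1.2,0, 0,0,0,-1.3,0, 0,0,0,-1.3,0, 0,0,0,-1.3,0, 0,0,0,-1.2,0, 0,0,0,-0.8,0, 0,0,0,-0.4,0]'; python3 -c "
from h import *
snap('side','s10');crop('s10',200,20,180,220,3,'s10c')
go(549.1,-177.3,240,98.1);go(549.1,-177.3,240,77)"
```

```text
time_s: 9.63
eef_pos: [516.2, 165.7, 257.5]
ee_rot: [2.059, 2.372, 0.004]
wrist_force: [0.5, 0.7, -5.5]
grip_width: 0.132
t 9.6833 tcp [516.2 165.7 257.5] xang 98.1 F [ 0.5  0.4 -5. ] grip 0.13114527135170356 tilt [ 0.002  0.001 -1.   ]
delta tool cm [-34.42  -1.58   1.71] roll -0.0
t 9.6833 tcp [516.2 165.7 257.5] xang 98.1 F [ 0.5  0.4 -5. ] grip 0.13114527135170356 tilt [ 0.002  0.001 -1.   ]
delta tool cm [-34.42  -1.58   1.71] roll 21.1
```

View pics/s10c.png

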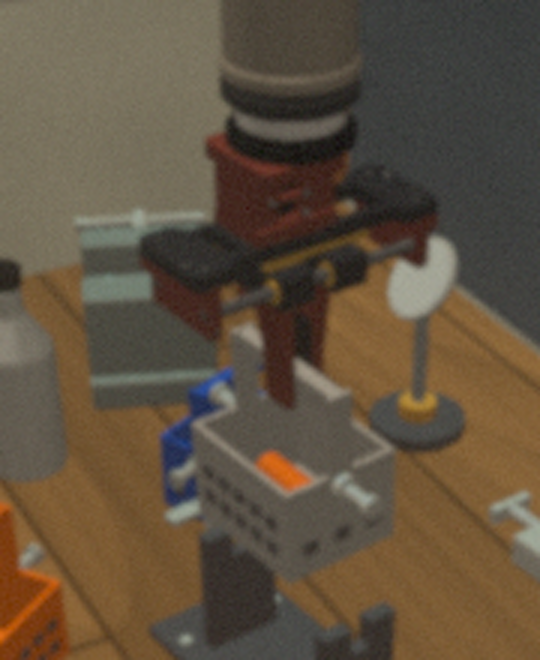

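```bash
python3 -m creep '[0,-0.3,0,0,0, 0,-0.7,0,0,0, 0,-1.1,-0.1,0,0, 0,-1.5,-0.1,0,0, 0,-1.9,-0.1,0,0, 0,-2.2,-0.1,0,0, 0,-2.4,-0.1,0,0, 0,-2.4,-0.1,0,0, 0,-2.4,-0.1,0,0, 0,-2.4,-0.1,0,0, 0,-2.4,-0.1,0,0, 0,-2.4,-0.1,0,0]'; python3 -m creep '[0,-2.3,-0.1,0,0, 0,-2.1,-0.1,0,0, 0,-1.9,-0.1,0,0, 0,-1.6,-0.1,0,0, 0,-1.3,-0.1,0,0, 0,-1.1,-0.1,0,0, 0,-0.8,0,0,0, 0,-0.6,0,0,0, 0,-0.4,0,0,0, 0,-0.2,0,0,0, 0,0,0,0,0, 0,0,0,0,0]'; python3 -c "
from h import *
snap('side','s11');snap('top','t11')
go(549.1,-177.3,106,98.1)"
```

```text
time_s: 10.68
eef_pos: [536.0, -57.3, 255.1]
ee_rot: [-2.06, -2.371, 0.002]
wrist_force: [0.8, 0.2, -6.2]
grip_width: 0.135
time_s: 11.68
eef_pos: [548.3, -176.7, 255.5]
ee_rot: [-2.058, -2.373, -0.0]
wrist_force: [-0.1, 0.5, -5.6]
grip_width: 0.133
t 11.7833 tcp [ 548.3 -176.5  255.6] xang 98.2 F [ 0.8  0.9 -5.6] grip 0.13612359588238304 tilt [-0.  0. -1.]
delta tool cm [-0.1   0.07 14.96] roll 0.1
```

View pics/s11.png

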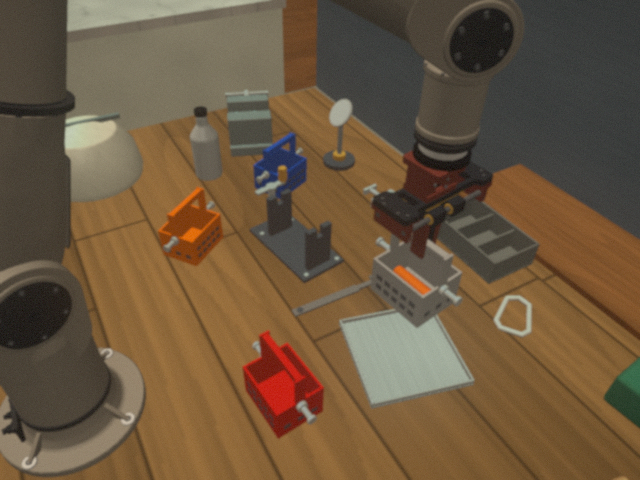

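View pics/t11.png

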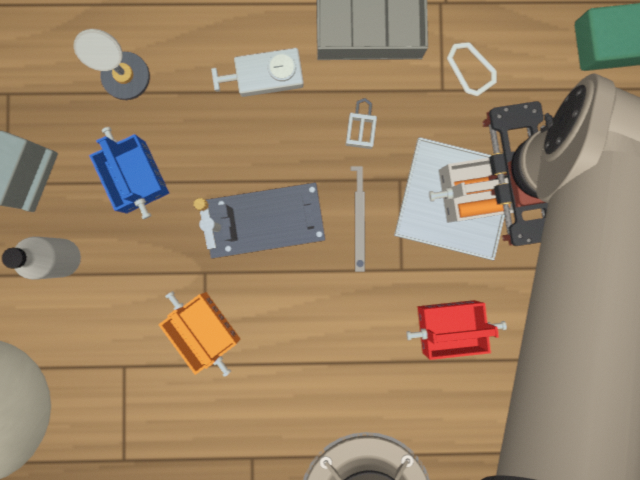

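```bash
python3 -m creep '[0,-0.1,0.1,0.3,0, 0,0,0,0.7,0, 0,0,0,1.1,0, 0,0,0,1.5,0, 0,0,0,1.8,0, 0,0,0,1.9,0, 0,0,0,1.9,0, 0,0,0,1.6,0, 0,0,0,1.2,0, 0,0,0,0.8,0, 0,0,0,0.4,0, 0,0,0,0,0]'; python3 -c "
from h import *
go(549.1,-177.3,105.7,98.1)
snap('side','s12');crop('s12',320,180,180,240,3,'s12c')"
```

```text
time_s: 12.78
eef_pos: [549.0, -178.0, 122.9]
ee_rot: [-2.058, -2.372, 0.001]
wrist_force: [0.2, -0.5, -6.1]
grip_width: 0.134
t 12.7833 tcp [ 549.  -178.   122.9] xang 98.1 F [ 0.2 -0.5 -6.1] grip 0.13395082094433047 tilt [-0.001  0.    -1.   ]
delta tool cm [0.07 0.02 1.72] roll 0.0
```

View pics/s12c.png

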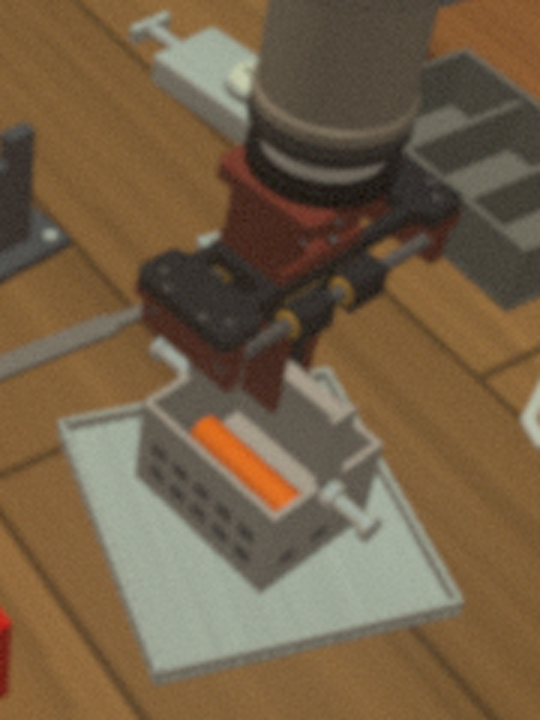

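```bash
python3 -m creep '[0,0,0,0.2,0, 0,0,0,0.3,0, 0,0,0,0.3,0, 0,0,0,0.2,0, 0,0,0,0.15,0, 0,0,0,0.1,0, 0,0,0,0.1,0, 0,0,0,0.1,0, 0,0,0,0,0]'; python3 -c "
from h import *
go(549.1,-177.3,105.7,98.1)"
```

```text
time_s: 13.58
eef_pos: [549.3, -178.1, 109.0]
ee_rot: [-2.059, -2.373, 0.0]
wrist_force: [0.4, -0.2, -5.2]
grip_width: 0.133
t 13.5833 tcp [ 549.3 -178.1  109. ] xang 98.1 F [ 0.4 -0.2 -5.2] grip 0.13255205361600061 tilt [-0.  0. -1.]
delta tool cm [ 0.08 -0.01  0.33] roll 0.0
```

```bash
python3 -m creep '[0,0,0,0.1,0, 0,0,0,0.1,0, 0,0,0,0.05,0, 0,0,0,0,0]';python3 -m creep '[0,0,0,0.05,0, 0,0,0,0,0]';
```

```text
time_s: 13.92
eef_pos: [549.6, -178.2, 106.8]
ee_rot: [2.059, 2.373, 0.0]
wrist_force: [0.0, -0.6, -3.7]
grip_width: 0.133
time_s: 14.08
eef_pos: [550.0, -178.2, 106.6]
ee_rot: [2.058, 2.372, 0.001]
wrist_force: [1.3, -0.3, -1.0]
grip_width: 0.135
```

```bash
python3 -m creep '[0,0,0,0.03,0, 0,0,0,0,0]'; python3 -m creep '[1.5,0,0,0,0, 2,0,0,0,0, 3,0,0,0,0, 4,0,0,0,0, 5,0,0,0,0, 5,0,0,0,0, 5,0,0,0,0]'; python3 -c "
from h import *
go(549.1,-177.3,105.7,98.1)
snap('side','s13');crop('s13',320,180,180,240,3,'s13c')"
```

```text
time_s: 14.25
eef_pos: [550.3, -178.2, 106.5]
ee_rot: [2.058, 2.372, 0.002]
wrist_force: [1.5, 0.2, 1.5]
grip_width: 0.135
time_s: 14.83
eef_pos: [549.2, -178.2, 105.8]
ee_rot: [-2.059, -2.373, 0.0]
wrist_force: [0.2, -1.0, 1.0]
grip_width: 0.556
t 14.8333 tcp [ 549.2 -178.2  105.8] xang 98.1 F [ 0.2 -1.   1. ] grip 0.5559691250798073 tilt [-0.  0. -1.]
delta tool cm [ 0.09 -0.    0.01] roll 0.0
```

View pics/s13c.png

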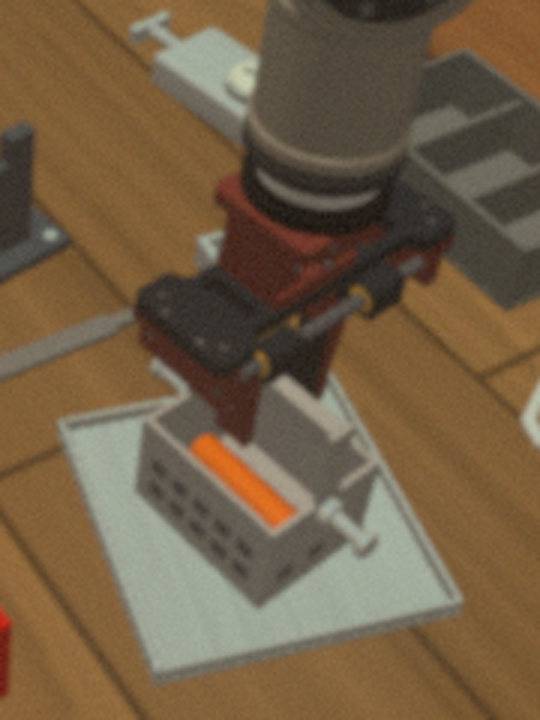

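```bash
python3 -m creep '[5,0,0,-0.5,0, 5,0,0,-1.5,0, 5,0,0,-2.5,0, 5,0,0,-3,0, 5,0,0,-3,0, 5,0,0,-3,0, 5,3,0,-1,0, 5,3.5,0,0,0, 5,3.5,0,0,0, 5,3.5,0,0,0, 5,3.5,0,0,0, 5,2,0,0,0]';python3 -m creep '[5,3,0,0,0, 5,2,0,0,0, 5,0,0,0,0]'; python3 -c "
from h import *
snap('side','s14');snap('top','t14');crop('t14',340,90,190,190,4,'t14c');crop('s14',320,260,170,150,4,'s14c')"
```

```text
time_s: 15.88
eef_pos: [521.8, 14.1, 251.1]
ee_rot: [-2.054, -2.376, -0.002]
wrist_force: [0.3, 0.9, -0.4]
grip_width: 0.567
time_s: 16.13
eef_pos: [514.8, 64.5, 251.0]
ee_rot: [-2.05, -2.379, -0.002]
wrist_force: [0.2, 0.5, 0.6]
grip_width: 0.57
```

View pics/t14c.png

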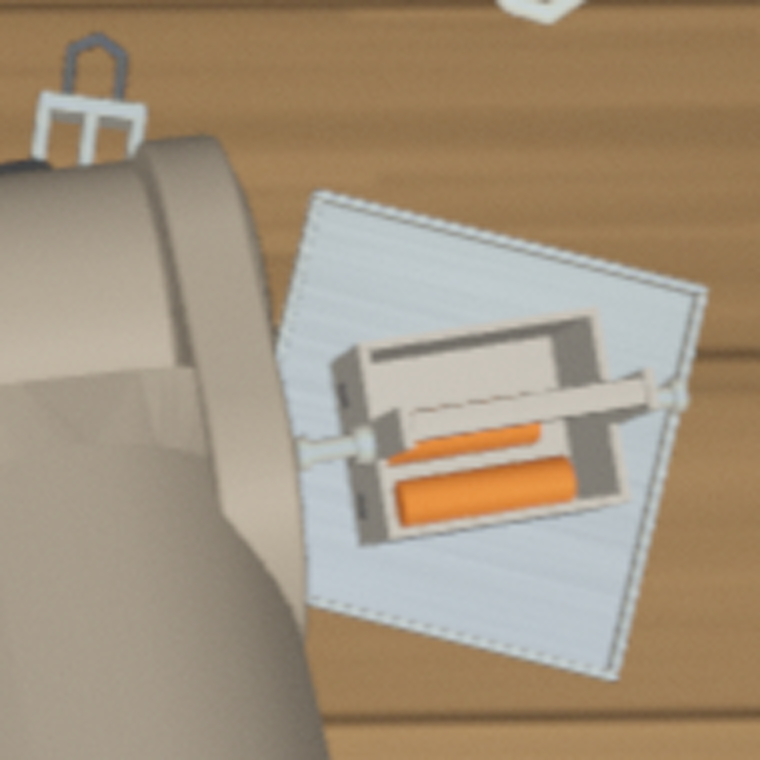

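View pics/t14.png

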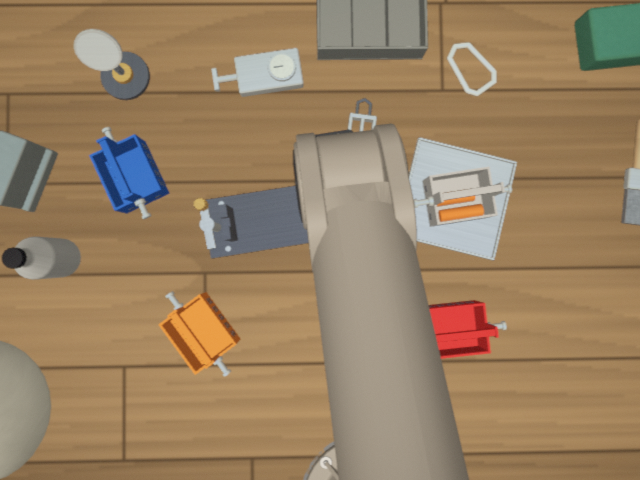

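View pics/s14c.png

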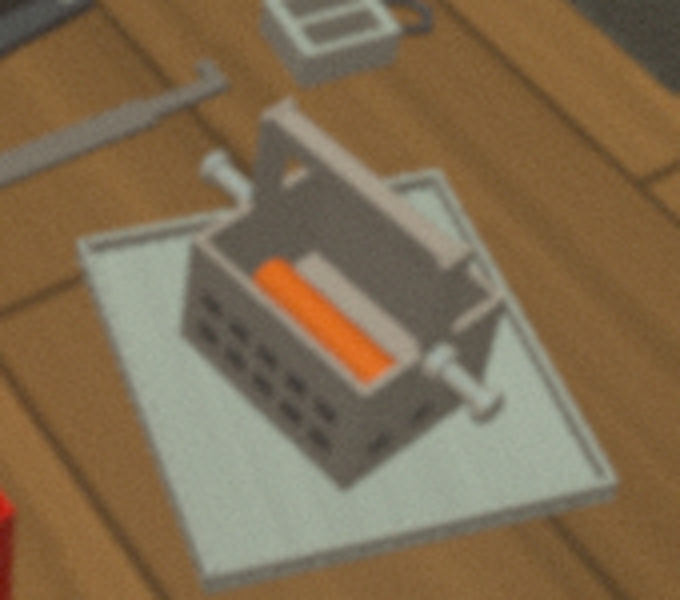

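```bash
python3 -c "
from h import *
c=[atz('t14',(340+u/4,90+v/4),74) for u,v in [(360,348),(597,312),(630,500),(390,540)]]
m=np.mean(c,0);print(m,[np.linalg.norm(c[i]-c[(i+1)%4]) for i in range(4)])
d=(m-[549.1,-177.3,74])[:2];a=np.radians(-15);print('tray xy',d@[np.cos(a),np.sin(a)],d@[-np.sin(a),np.cos(a)])
# pin heads z: left end/right end tri, bar ends
print('bar',tri('t14',(340+410/4,90+425/4),'s14',(320+285/4,260+105/4)),tri('t14',(340+650/4,90+388/4),'s14',(320+462/4,260+250/4)))
for p in [(80,693)]: print(proj('s14',atz('t0',(340+80/4,90+693/4),5)))
k=atz('t14',(200,204),154);p=atz('t14',(207,224),120);print('knob-pivot',k-p)
go(500,70,250)
"
```

```text
[ 547.6967728  -175.37735906   74.        ] [np.float64(106.59158334496594), np.float64(84.3660327636849), np.float64(107.80490094924056), np.float64(85.67033242387933)]
tray xy -1.85302948415109 1.4939466122175344
bar [ 542.97362077 -125.182353    133.19002403] [ 557.75116511 -226.42584337  132.69354839]
[299.84055506 309.85294157]
knob-pivot [30.54181411  5.44294451 34.        ]
t 16.2333 tcp [515.5  59.7 251.1] xang 98.2 F [-0.3 -0.2 -0.7] grip 0.5700703482541487 tilt [ 0. -0. -1.]
delta tool cm [ 1.24 -1.38  0.11] roll None
```

```bash
python3 -m creep '[5,0,0,0,0,5,0,0,0,0,5,0,0,0,0]'; python3 -c "
from cell import bot
print(bot.sign_off())"
```

```text
time_s: 16.48
eef_pos: [515.7, 58.0, 250.9]
ee_rot: [2.062, 2.37, -0.0]
wrist_force: [0.2, 0.6, 0.4]
grip_width: 0.572
the job is handed in; nothing more can be done
None
```

I swung the catch open and lifted the aluminium basket by its bar straight up out of the slots. I then set it down in the steel tray, let go, moved the arm clear and handed the job in at about 16.5 s. No verdict is reported.

**Last checks from the camera pictures:**
- **Catch:** open at about 1.5 rad.
- **Basket:** centred within about 2 mm of the tray centre. The bar was level, with its top measured at 133 mm against an expected 131 mm, which is within calibration error.
- **Caps:** both still inside the basket.
- **Nut tool and belay device:** neither showed any movement. The arm covered the nut tool and part of the belay device in the last top view, so I judged them from the side view and the earlier top view.
- **Forces:** wrist force stayed within about 6 N in every reading, which was mostly the weight of the basket.

No check failed or disagreed.

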